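# Switch on the airbrush compressor from over its housing with the reach hook

### The job

The airbrush compressor's power switch, the red paddle, sits on the track behind its housing, where there is no room for a hand. Take the reach hook from its rest, reach over the compressor with it and gently push the red paddle over to on, towards the end with the moisture trap and airbrush, without forcing it against its stop or knocking the compressor, then lay the hook back in both notches of its rest, bend at the far end as before, and let go. Leave the black lamp switch as it is, keep the gripper off both switches, and do not disturb the paint jar, ink bottle or paper cup.

Things in the scene. Friction and masses are not known exactly. Their poses are not given: they have to be found in the camera images.
- station: Airbrush station, fixed. Origin on the table under the compressor's middle; x from its front (gauge, robot side) to its rear, y along it to its left (finned head, moisture trap), z up. Base board x -88 to 138 mm, y +-180, 12 thick. Housing x +-60, y +-125, top at z 150, with a filter cap to z 162 near (15, 92); gauge and knob stand 20 mm out in front; trap to y +159, below the top.
- track_mid (a point): Middle of the power track's top, behind the housing: station (95, 0, 50 mm), same axes. Aluminium track 40 mm wide in x, along y -170 to +170. Rear upstand 23 mm behind this line, top 20 mm above it; housing's rear face 35 mm in front: a 58 mm channel. Two white switch modules (36 in x, 46 in y, 14 mm high) are clipped on top of the track, each with an upright paddle.
- pump_switch (a joint): Red paddle, 22 mm wide in x on the track's centre line, 6 thick. Its module's middle lies anywhere from y -70 to 0 on the track, not measured: find by touch or image. From the track's -y end it is the first thing met. Pivot 10 mm above track top, along x; tip 46 mm from pivot. 0 = off, leaning 0.4 rad to -y; 0.8 = on, leaning 0.4 rad to +y on a hard stop.
- hook_grip (a point): Centre of the reach hook's grey handle (110 long in x, 16 wide in y, 24 mm high in z). x along the rod to the bend, z up. From it an 8 mm round aluminium rod runs to x 225 mm and bends square down; the leg ends 100 mm below with a red sleeve. Mass 0.07 to 0.14 kg, centre of mass about 71 mm ahead of the grip centre. Starts in its rest, leg hanging down.
- hook_tip (a point): Lowest end of the hook's bent leg, 225 mm ahead of and 100 mm below the grip centre. To push a paddle it must pass above the modules and well below the paddle's top (upright: 56 mm above the track top).
- lamp_switch (a joint): Black lamp paddle, same size and action, module's middle at y +75 to +95 mm on the track. 0 = off; stays off. Both paddles have snap action: about 1.5 N at the tip to start; a vertical rod brings it upright (0.4 rad) about 18 mm after first touch; past that it goes over to on by itself, short of it it falls back. Pushing on past about 25 mm meets the hard stop.
- rest: Wooden rest, fixed. Origin on the table below the hook's grip place, which is at (0, 0, 125 mm); x from handle to bend, z up. Base 250 x 64 x 14 mm, x -60 to 190. Notched uprights 16 mm thick at x -42 (floor z 113, 21 wide there, carries the handle's flat underside) and x 150 (floor z 121, 12 wide, carries the rod). Notches flare to their tops, 21 mm above the floors.
- paint_jar_mid (a point): Bystander: paint jar with yellow label, 48 mm diameter, 62 mm high; point at its middle.
- ink_bottle_mid (a point): Bystander: airbrush ink bottle with orange label, 36 mm diameter, 85 mm high; point at its middle.
- paper_cup_mid (a point): Bystander: white paper cup, 72 mm diameter at the rim, 85 mm high; point at its middle.

How it is judged (in metres and radians):
On the way, in this order (a step that is already met when the one before it is completed fails the run):
1. the hook's bent leg is down behind the compressor, with the rod over its top (x of hook_tip in the frame of station between 0.065 and 0.118 m and z of hook_tip in the frame of station below 0.12 m and x of hook_grip in the frame of station below -0.06 m and value of joint pump_switch below 0.2 rad and y of hook_tip in the frame of station between -0.17 and 0.17 m), for 0.1 s.
2. the hook is pushing the red paddle over (value of joint pump_switch above 0.2 rad and contact force between hook and pump_switch above 0.2 N), for 0.04 s.
3. the red paddle has snapped over to on (value of joint pump_switch above 0.7 rad), for 0.1 s.
At the end, for the whole second after the job is handed in: The red paddle is on (joint above 0.7 rad) and the black one still off (below 0.1); the hook lies still in both notches of its rest, upright with the bend at the far end, its grip centre within 25 mm along, 10 mm across and 7 mm in height of its place, and is released (value of joint pump_switch above 0.7 rad and value of joint lamp_switch below 0.1 rad and x of hook_grip in the frame of rest between -0.025 and 0.025 m and y of hook_grip in the frame of rest between -0.01 and 0.01 m and z of hook_grip in the frame of rest between 0.118 and 0.132 m and angle between the x axis of hook_grip and the x axis of rest, either way round below 0.12 rad and x of hook_tip in the frame of rest above 0.15 m and angle between hook_grip's own z axis and vertical below 0.2 rad and linear speed of hook below 0.02 m/s); the robot touches nothing.
It fails at once if the gripper or arm touches a switch (contact force between any of the fingers, the arm and pump_switch above 0.5 N or contact force between any of the fingers, the arm and lamp_switch above 0.5 N).
It fails at once if the red paddle is forced (pressed with more than 12 N) (contact force between hook and pump_switch above 12 N).
It fails at once if the lamp switch is moved (value of joint lamp_switch above 0.25 rad).
It fails at once if the compressor is knocked with more than 25 N (contact force between any of hook, the arm, the fingers and station above 25 N).
It fails at once if a bystander is shifted more than 20 mm (distance of any of paint_jar_mid, ink_bottle_mid, paper_cup_mid from where it was at the start of the episode above 0.02 m).
It also fails if it takes over 58 s, if anything falls off the work surface, if the arm or the gripper's body presses on something with over 40 N, if the wrist force passes 120 N, or if a joint passes its speed limit or range.

### The arm

A 6-joint arm with a two-finger parallel gripper is mounted at the origin on the work surface. World frame = base frame: x ahead of the robot, y to its left, z up, the work surface at z = 0. Lengths are in mm, angles in degrees, forces in N, time in s.
With the tool pointing down it reaches from about 250 to 725 mm from the base axis. Payload 4 kg.
Tool frame: the origin (TCP) lies midway between the tips of the shut fingers; the grasp point (between the pads) lies 19 mm behind it (grip_depth is the distance from the TCP to the grasp point, in mm); z points along the fingers, y is the line along which they close (so a half turn about z gives the same grasp; the last joint's range is limited). The gripper opens to 85 mm and grips with 20 to 120 N. Pads are 22 mm wide; open, the fingers measure 114 mm over their backs; the gripper's body (76 mm by 85 mm) begins 54 mm behind the grasp point. The pads swing forward as they close: fully open they stand 13 mm farther back than shut.
Start: joints at [74.255, 13.785, 0.286, 76.501, 0, 90], TCP at [135.675, 481.24, 231.306] pointing down, gripper open.
Joint ranges: [-155.79, 155.79], [-60.16, 107.12], [-62.33, 73.08], [-114, 123.19], [-81.49, 82.49], [-180, 180]. Speed limits (degrees/s): [159.86, 159.86, 180, 180, 180, 180].

### API

Orientations are given as a 3x3 rotation matrix whose columns are the frame's x, y, z axes.
In Python, from workcell import get_state, snapshot, camera_info, job_done, find_in, landmark_of, grip_depth gives the robot as it stands. The module is installed in compiled form; this text tells all that it offers.
- The arm moves only by the tool step_arm, never from a script. Its argument "deltas" is a list of rows, each an object of numbers: "tx", "ty", "tz": the shift along the tool's x, y, z in m; "rx", "ry", "rz": the turn, a rotation vector about the tool's x, y, z in rad. A call has 1 to 8 rows; each row is the pose to reach, as a shift and turn from the pose commanded when the call began, along the tool's axes at that moment; what a row does not reach only later rows make up. A row lasts 1/12 s, in which the tool goes at most 41.7 mm and 7.16 degrees, less where a joint would pass 70% of its speed; a pose out of reach is approached as far as the arm can. A call with a gripper value outside its range is refused whole. "jaw" is the finger opening in m, from 0 to 0.0854, set as the call begins (left out, the last holds). The fingers move at their own pace and stop on an object; "newtons" is the grip in N (left out, the last holds). Time passes only in rows, so rows that repeat a pose let the fingers close. It gives the time, the measured TCP pose, the force, the opening and the grip force at its end, in the units of the state.
- get_state(): the state, without advancing time (a new reading comes with each control period).
- snapshot(name): name is "scene" or "side" or "wrist"; returns the picture (480x640x3 uint8, blue, green, red); there is no depth.
- camera_info(name): a dict with "fovy" (degrees; the focal length in pixels is half the picture's height over the tangent of half this angle, whatever the lens; pixels are square), "cx", "cy" (the principal point, pixels), "dist" ([k1, k2, p1, p2, k3] as OpenCV has them; the pictures are not rectified), "pose" (4x4, takes a point from camera to world coordinates). Camera axes: x right, y down, z forward; pixel columns grow to the right and rows downward; lengths in mm; the calibration is good to about 2 mm. A picture is of the moment at which its call begins: read the wrist's pose just before it. camera_info takes no time and is no camera call; for the wrist camera it gives the pose at the moment of the call.
- job_done(): hands the job in; it is judged then, once.
Trained networks look in the newest picture that a camera, given by its name, has taken for a name from the list of things; names that differ only in an ending like _2 or _b are one class to them, and where a whole thing is asked for, a point or a joint stands for the part that bears it (a point fixed in the world has none). Each returns a list of dicts, best first, with "conf" (0 to 1); they miss things now and then, are a little off and sometimes report something else, mostly with a low value. They report only what shows in the picture. A call takes as long as a camera call.
- find_in(camera, query): "at" ([x, y, z] in mm, in world coordinates, good to about 4 mm: the middle of the surface that is visible of it).
- landmark_of(camera, query): "at" ([x, y, z] in mm, in world coordinates, good to about 4 mm: a listed point, or the origin of a listed thing).
The state is a dict: "time": time; "joint_pos": joint angles; "qvel": joint speeds; "tau": joint torques, N m; "tcp_pos": TCP position; "eef_rot": TCP orientation; "ft_force": force on the tool from outside, world axes, zero at the start; "wrist_torque": the same for the moment, N m; "opening": opening from 0.0 (shut) to 1.0 (fully open); "finger_force": force on a finger pad.
Only numpy, scipy, OpenCV 4.12 (cv2) and the standard library are available. Lean on these libraries where they do the work, as an engineer would, in place of code of your own. Each camera call takes 0.05 s, during which the arm holds its last target. There are 200 camera calls.

## Working session

There is one attempt and no reset: what is moved stays moved. The work goes in short steps, Python scripts to look and compute and a tool call to move; the robot and the scene stay as the last step left them, time stands still between calls to the robot, and variables do not carry over. Pictures are saved under pics/ and viewed, at most 10 in all, crops included, and the job is handed in when it is done.

Besides the shell and the picture viewer there is one more tool, called after "Emit:" as name(argument=value, ...), one argument or row to a line, values as JSON. step_arm: Moves the arm, as the interface text tells. Its arguments: {"type":"object","properties":{"deltas":{"type":"array","items":{"type":"object","properties":{"tx":{"type":"number"},"ty":{"type":"number"},"tz":{"type":"number"},"rx":{"type":"number"},"ry":{"type":"number"},"rz":{"type":"number"}}}},"jaw":{"type":"number"},"newtons":{"type":"number"}},"required":["deltas"]}

```bash
mkdir -p pics; cat > h.py <<'E'
import numpy as np, cv2
from workcell import *
def K(n):
    c=camera_info(n); f=240/np.tan(np.radians(c['fovy']/2))
    return np.array([[f,0,c['cx']],[0,f,c['cy']],[0,0,1.]]),np.array(c['dist'],float),np.array(c['pose'])
def proj(n,P):
    k,d,T=K(n); Ti=np.linalg.inv(T)
    return cv2.projectPoints(np.array(P,float).reshape(-1,3),cv2.Rodrigues(Ti[:3,:3])[0],Ti[:3,3],k,d)[0].reshape(-1,2)
def ray(n,uv):
    k,d,T=K(n); p=cv2.undistortPoints(np.array([[uv]],float),k,d)[0,0]
    v=T[:3,:3]@np.array([p[0],p[1],1]); return T[:3,3],v
def atz(n,uv,z):
    o,v=ray(n,uv); return o+v*(z-o[2])/v[2]
E
python3 - <<'E'
from h import *
print(get_state())
for n in ['scene','side']:
    cv2.imwrite(f'pics/{n}0.png',snapshot(n)); print(n,np.round(camera_info(n)['pose'],2).tolist())
    for q in ['station','track_mid','hook_grip','hook_tip','rest','pump_switch','lamp_switch','paint_jar_mid','ink_bottle_mid','paper_cup_mid']:
        print(q,[(np.round(r['at']).tolist(),round(r['conf'],2)) for r in landmark_of(n,q)[:2]])
E
```

```text
{'time': 0.0, 'joint_pos': array([ 7.42562767e+01,  1.38339302e+01,  2.12797801e-01,  7.65009061e+01,
       -2.38207986e-03,  9.00005277e+01]), 'qvel': array([-0.03382893,  0.04262177,  0.01316811,  0.1187287 , -0.03946461,
       -0.10789296]), 'tau': array([-5.88817184e-04, -3.72320902e+01,  2.52405918e+01,  1.70965731e-02,
       -4.46092315e-05, -1.31344279e-05]), 'tcp_pos': array([135.5073971 , 480.62803705, 230.39175679]), 'eef_rot': array([[-9.62482491e-01,  2.71343262e-01, -5.37920592e-04],
       [ 2.71343792e-01,  9.62480284e-01, -2.06134702e-03],
       [-4.15946610e-05, -2.12997183e-03, -9.99997731e-01]]), 'ft_force': array([-0.06441541,  0.02591142,  0.39021093]), 'wrist_torque': array([ 0.00880438, -0.01469255,  0.00214491]), 'finger_force': 0.0, 'opening': 0.9999030161677168}
scene [[-0.22, 0.84, -0.49, 975.87], [0.98, 0.19, -0.11, 114.03], [0.0, -0.5, -0.87, 860.33], [0.0, 0.0, 0.0, 1.0]]
station [([573.0, 9.0, 3.0], 0.84)]
track_mid [([670.0, 21.0, 54.0], 0.59)]
hook_grip [([426.0, -322.0, 125.0], 0.6)]
hook_tip [([652.0, -347.0, 27.0], 0.76)]
rest [([418.0, -328.0, 3.0], 0.7), ([460.0, -118.0, 30.0], 0.52)]Traceback (most recent call last):
  File "<stdin>", line 6, in <module>
ValueError: it knows: hook_grip, hook_tip, ink_bottle_mid, paint_jar_mid, paper_cup_mid, rest, station, track_mid
```

```bash
python3 - <<'E'
from h import *
cv2.imwrite('pics/scene0.png',snapshot('scene'));cv2.imwrite('pics/side0.png',snapshot('side'))
for n in ['scene','side']:
    print(n,np.round(camera_info(n)['pose'],2).tolist())
    for q in ['hook_grip','hook_tip','rest','station','track_mid','paint_jar_mid','ink_bottle_mid','paper_cup_mid']:
        if n=='scene' and q in('rest','hook_tip'):continue
        print(q,[(np.round(r['at']).tolist(),round(r['conf'],2)) for r in landmark_of(n,q)[:1]])
    for q in ['pump_switch','lamp_switch']:
        try: print(q,[(np.round(r['at']).tolist(),round(r['conf'],2)) for r in find_in(n,q)[:2]])
        except Exception as e: print(e)
E
```

```text
scene [[-0.22, 0.84, -0.49, 975.87], [0.98, 0.19, -0.11, 114.03], [0.0, -0.5, -0.87, 860.33], [0.0, 0.0, 0.0, 1.0]]
hook_grip [([424.0, -323.0, 127.0], 0.67)]
station [([576.0, 10.0, 1.0], 0.98)]
track_mid [([669.0, 21.0, 52.0], 0.85)]
paint_jar_mid [([462.0, -117.0, 29.0], 0.55)]
ink_bottle_mid [([439.0, 124.0, 43.0], 0.63)]
paper_cup_mid [([444.0, 233.0, 43.0], 0.72)]
pump_switch [([674.0, 6.0, 89.0], 0.75), ([461.0, -115.0, 59.0], 0.64)]
lamp_switch [([460.0, -112.0, 64.0], 0.23)]
side [[-0.8, -0.43, 0.41, 201.48], [-0.59, 0.56, -0.57, 494.68], [0.01, -0.71, -0.71, 666.17], [0.0, 0.0, 0.0, 1.0]]
hook_grip [([421.0, -323.0, 128.0], 0.65)]
hook_tip [([643.0, -342.0, 21.0], 0.64)]
rest [([418.0, -323.0, -2.0], 0.65)]
station [([579.0, 7.0, -2.0], 0.82)]
track_mid [([669.0, 21.0, 51.0], 0.62)]
paint_jar_mid [([465.0, -112.0, 30.0], 0.94)]
ink_bottle_mid [([435.0, 124.0, 39.0], 0.57)]
paper_cup_mid [([451.0, 236.0, 41.0], 0.73)]
pump_switch [([452.0, -319.0, 128.0], 0.22)]
lamp_switch [([477.0, -312.0, 12.0], 0.31)]
```

View pics/scene0.png

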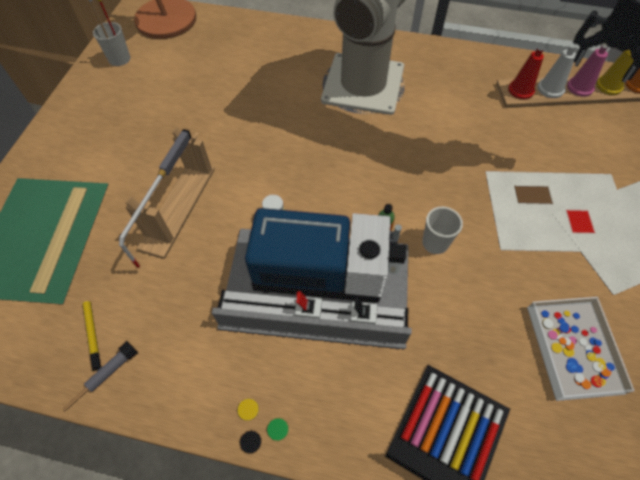

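View pics/side0.png

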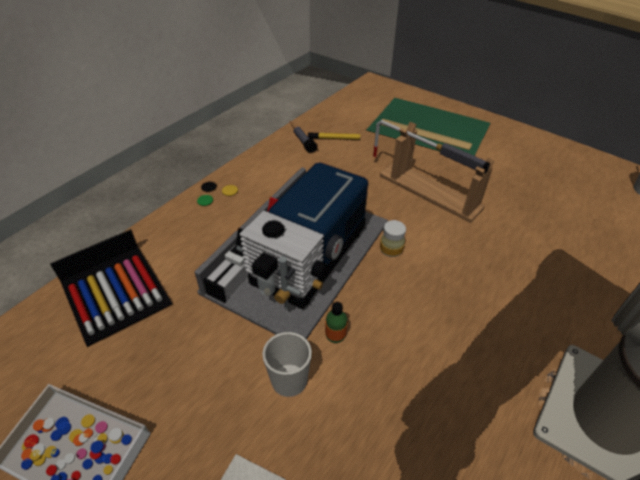

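The scene view shows the red paddle near (302,299), the black one near (362,310), and the hook from (180,145) to (122,240), with its sleeve near (137,263). I'll zoom in to refine the yaws and the paddle position.

```bash
python3 - <<'E'
from h import *
im=cv2.imread('pics/scene0.png')
a=cv2.resize(im[200:350,205:415],None,fx=3.8,fy=3.8,interpolation=cv2.INTER_CUBIC)
S=np.array([577.5,8.5,0]);th=np.radians(7.7)
def W(p,S,th):
    c,s=np.cos(th),np.sin(th);return S+np.array([[c,-s,0],[s,c,0],[0,0,1]])@np.array(p,float)
def dot(im,p,off,f,col):
    u=(proj('scene',p)[0]-off+.5)*f; cv2.circle(im,tuple(int(v) for v in u),3,col,1)
for p in [(138,-180,0),(138,180,0),(-88,-180,12),(-88,180,12),(60,-125,150),(-60,-125,150),(118,-170,70),(118,170,70),(15,92,162)]:
    dot(a,W(p,S,th),(205,200),3.8,(0,255,255))
R=np.array([420,-323,0]);tr=np.radians(-5.5)
b=cv2.resize(im[120:280,100:220],None,fx=3.7,fy=3.7,interpolation=cv2.INTER_CUBIC)
for p in [(-60,-32,14),(-60,32,14),(190,-32,14),(190,32,14),(-55,0,137),(55,0,137),(225,0,129),(225,0,25)]:
    dot(b,W(p,R,tr),(100,120),3.7,(0,255,255))
b=cv2.resize(b,None,fx=1,fy=1)
cv2.imwrite('pics/a.png',a[:600]);cv2.imwrite('pics/b.png',b)
hsv=cv2.cvtColor(im,cv2.COLOR_BGR2HSV)
m=((hsv[...,0]<8)|(hsv[...,0]>172))&(hsv[...,1]>150)&(hsv[...,2]>80)
m[:270]=0;m[330:]=0;m[:,:270]=0;m[:,330:]=0
ys,xs=np.nonzero(m);print(len(xs),xs.min(),xs.max(),ys.min(),ys.max(),xs.mean(),ys.mean())
# tip top: intersect with z=102
i=ys.argmin();
for uv,z in [((xs.mean(),ys.mean()),84),((xs[i],ys[i]),102)]:
    p=atz('scene',uv,z); d=p-S;c,s=np.cos(th),np.sin(th);print(p,d[0]*c+d[1]*s,-d[0]*s+d[1]*c)
E
```

```text
122 296 306 291 309 301.23770491803276 299.4918032786885
[669.42382471   3.51775595  84.        ] 90.42741406252205 -17.25384277081287
[662.09914022  -3.47836366 102.        ] 82.23139141216063 -23.20547323447645
```

View pics/a.png

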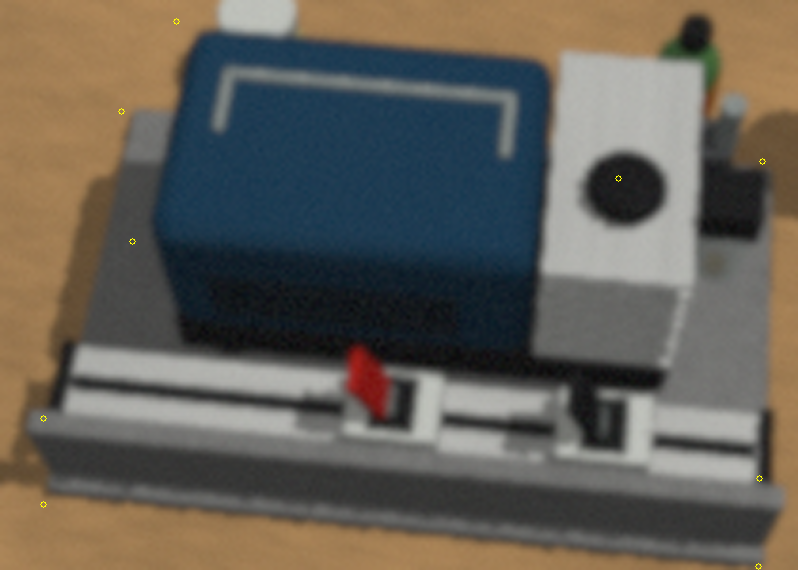

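View pics/b.png

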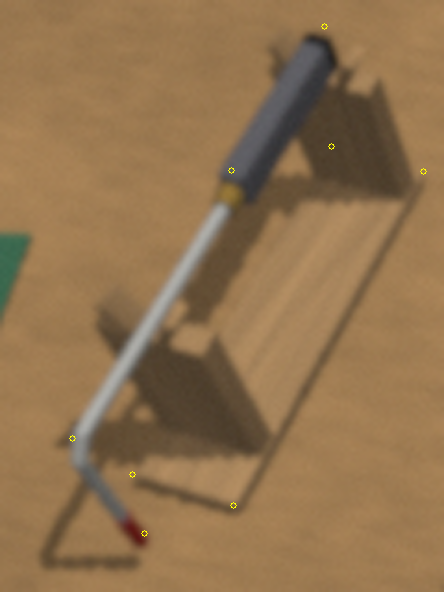

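The overlay lies within about 2 px of the picture. I'll fit both planar poses to the clicked points.

```bash
cat >> h.py <<'E'
from scipy.optimize import least_squares
def W(p,S,th):
    c,s=np.cos(th),np.sin(th);return np.array([S[0],S[1],0])+np.array(p,float)@np.array([[c,-s,0],[s,c,0],[0,0,1]]).T
def fit(pts,uv,x0):
    r=least_squares(lambda x:(proj('scene',W(pts,x[:2]*100,x[2]))-uv).ravel(),x0,loss='soft_l1'); return r
E
python3 - <<'E'
from h import *
P=[(-88,-180,12),(-88,180,12),(138,-180,0),(138,180,0),(15,92,162)]
U=(np.array([(135,110),(770,170),(50,492),(768,562),(625,187)])/3.8)+[204.5,199.5]
r=fit(P,U,[5.775,.085,.134]);print('station',r.x,np.degrees(r.x[2]),np.round(r.fun.reshape(-1,2),1).tolist())
S,th=r.x[:2]*100,r.x[2]
P=[(190,32,14),(-60,32,14),(190,-32,14),(-55,0,137),(55,0,137),(225,0,129),(225,0,25)]
U=(np.array([(237,512),(420,190),(133,478),(318,38),(236,185),(77,440),(140,542)])/3.7)+[99.5,119.5]
r=fit(P,U,[4.2,-3.23,-.096]);print('rest',r.x,np.degrees(r.x[2]),np.round(r.fun.reshape(-1,2),1).tolist())
for uv,z in [((301.2,299.5),84),((299,292),102)]:
    p=atz('scene',uv,z); d=p[:2]-S;c,s=np.cos(th),np.sin(th);print(p,d[0]*c+d[1]*s,-d[0]*s+d[1]*c)
print('track',W((95,0,50),S,th))
E
```

```text
station [5.76371558 0.12909186 0.11757407] 6.736497996708183 [[-0.5, -0.7], [1.0, -1.1], [-0.1, 1.7], [-1.4, 2.6], [0.8, -1.4]]
rest [ 4.24506771 -3.22133794 -0.08642128] -4.951574512107088 [[-0.6, 0.4], [0.6, -3.7], [-0.0, 1.3], [1.2, -1.7], [-1.4, -2.0], [-0.9, 2.0], [1.7, 0.1]]
[669.4541847    3.45552692  84.        ] 91.33105012395613 -20.30729794939831
[663.57054116  -1.27418397 102.        ] 84.93321546508693 -24.314184280995043
track [670.71569006  24.05300607  50.        ]
```

Emit:
step_arm(
  deltas=[
    {"tx":-0.165,"ty":-0.232,"tz":0.01,"rz":0.984},
    {"tx":-0.165,"ty":-0.232,"tz":0.01,"rz":0.984},
    {"tx":-0.165,"ty":-0.232,"tz":0.01,"rz":0.984},
    {"tx":-0.165,"ty":-0.232,"tz":0.01,"rz":0.984},
    {"tx":-0.165,"ty":-0.232,"tz":0.01,"rz":0.984},
    {"tx":-0.165,"ty":-0.232,"tz":0.01,"rz":0.984},
    {"tx":-0.165,"ty":-0.232,"tz":0.01,"rz":0.984},
    {"tx":-0.165,"ty":-0.232,"tz":0.01,"rz":0.984},
  ],
)

```text
$.deltas[0]: bad value
```

Emit:
step_arm(
  deltas=[
    {"tx":-0.021,"ty":-0.029,"tz":0.001,"rx":0,"ry":0,"rz":0.12},
  ],
)

```text
time: 1.38
tcp_pos: [147.4, 451.8, 229.8]
eef_rot: [[-0.924, 0.383, -0.0], [0.383, 0.924, 0.004], [0.002, 0.003, -1.0]]
ft_force: [1.3, 0.3, 0.4]
opening: 1.002
finger_force: 0.0
```

Emit:
step_arm(
  deltas=[
    {"tx":-0.184,"ty":-0.203,"tz":0.01,"rx":0,"ry":0,"rz":0.945},
    {"tx":-0.184,"ty":-0.203,"tz":0.01,"rx":0,"ry":0,"rz":0.945},
    {"tx":-0.184,"ty":-0.203,"tz":0.01,"rx":0,"ry":0,"rz":0.945},
    {"tx":-0.184,"ty":-0.203,"tz":0.01,"rx":0,"ry":0,"rz":0.945},
    {"tx":-0.184,"ty":-0.203,"tz":0.01,"rx":0,"ry":0,"rz":0.945},
    {"tx":-0.184,"ty":-0.203,"tz":0.01,"rx":0,"ry":0,"rz":0.945},
    {"tx":-0.184,"ty":-0.203,"tz":0.01,"rx":0,"ry":0,"rz":0.945},
    {"tx":-0.184,"ty":-0.203,"tz":0.01,"rx":0,"ry":0,"rz":0.945},
  ],
)

```text
time: 2.05
tcp_pos: [240.1, 185.7, 220.3]
eef_rot: [[-0.218, 0.976, 0.001], [0.976, 0.218, -0.001], [-0.002, 0.0, -1.0]]
ft_force: [-0.2, -0.0, -0.6]
opening: 1.002
finger_force: 0.0
```

Emit:
step_arm(
  deltas=[
    {"tx":-0.268,"ty":0.034,"tz":0.01,"rx":0,"ry":0,"rz":0.939},
    {"tx":-0.268,"ty":0.034,"tz":0.01,"rx":0,"ry":0,"rz":0.939},
    {"tx":-0.268,"ty":0.034,"tz":0.01,"rx":0,"ry":0,"rz":0.939},
    {"tx":-0.268,"ty":0.034,"tz":0.01,"rx":0,"ry":0,"rz":0.939},
    {"tx":-0.268,"ty":0.034,"tz":0.01,"rx":0,"ry":0,"rz":0.939},
    {"tx":-0.268,"ty":0.034,"tz":0.01,"rx":0,"ry":0,"rz":0.939},
    {"tx":-0.268,"ty":0.034,"tz":0.01,"rx":0,"ry":0,"rz":0.939},
    {"tx":-0.268,"ty":0.034,"tz":0.01,"rx":0,"ry":0,"rz":0.939},
  ],
)

```text
time: 2.72
tcp_pos: [335.7, -67.2, 210.4]
eef_rot: [[0.659, 0.752, 0.001], [0.752, -0.659, -0.001], [-0.0, 0.002, -1.0]]
ft_force: [0.4, 0.4, 0.7]
opening: 1.0
finger_force: 0.0
```

Emit:
step_arm(
  deltas=[
    {"tx":-0.134,"ty":0.234,"tz":0.01,"rx":0,"ry":0,"rz":0.939},
    {"tx":-0.134,"ty":0.234,"tz":0.01,"rx":0,"ry":0,"rz":0.939},
    {"tx":-0.134,"ty":0.234,"tz":0.01,"rx":0,"ry":0,"rz":0.939},
    {"tx":-0.134,"ty":0.234,"tz":0.01,"rx":0,"ry":0,"rz":0.939},
    {"tx":-0.134,"ty":0.234,"tz":0.01,"rx":0,"ry":0,"rz":0.939},
    {"tx":-0.134,"ty":0.234,"tz":0.01,"rx":0,"ry":0,"rz":0.939},
    {"tx":-0.134,"ty":0.234,"tz":0.01,"rx":0,"ry":0,"rz":0.939},
    {"tx":-0.134,"ty":0.234,"tz":0.01,"rx":0,"ry":0,"rz":0.939},
  ],
)

```text
time: 3.38
tcp_pos: [426.0, -322.0, 199.3]
eef_rot: [[0.996, -0.085, 0.001], [-0.085, -0.996, -0.002], [0.001, 0.001, -1.0]]
ft_force: [1.0, 0.5, 0.2]
opening: 1.0
finger_force: 0.0
```

```bash
python3 - <<'E'
from h import *
s=get_state();print(s['tcp_pos'],s['joint_pos'],s['eef_rot'].round(3).tolist());im=snapshot('wrist')
print([(np.round(r['at']).tolist(),round(r['conf'],2)) for q in('hook_grip','rest') for r in landmark_of('wrist',q)[:2]])
for p in W([(-55,0,137),(55,0,137),(225,0,129)],(424,-322),-.0865):
    u=proj('wrist',p)[0];print(u);cv2.circle(im,tuple(int(v) for v in u),3,(0,255,255),1)
cv2.imwrite('pics/w.png',im)
E
```

```text
[ 425.97550688 -321.99795465  199.29806355] [-3.70575320e+01  1.84503873e+01  1.80574098e+00  7.32747199e+01
 -4.99062122e-02  1.47843536e+02] [[0.996, -0.085, 0.001], [-0.085, -0.996, -0.002], [0.001, 0.001, -1.0]]
[([423.0, -323.0, 129.0], 0.58), ([419.0, -326.0, -0.0], 0.8)]
[329.25237564 337.50159069]
[332.82956243 161.0180939 ]
[ 339.08132424 -199.90968645]
```

View pics/w.png

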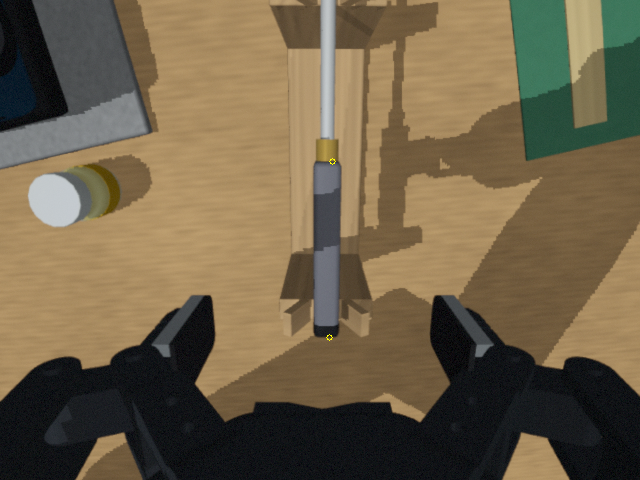

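The wrist view shows the handle along column 326–327, from row 161 to 337, with its rod leaving the top edge at 328. It is about 3 mm off my fit.

```bash
python3 - <<'E'
from h import *
a=atz('wrist',(326.3,337),137);b=atz('wrist',(327,161),137);c=atz('wrist',(328,5),129);r=atz('wrist',(327.7,135),129)
print(a,b,c,r,(a+b)/2,np.degrees(np.arctan2(*(b-a)[1::-1])),np.degrees(np.arctan2(*(c-r)[1::-1])),np.degrees(np.arctan2(*(c-(a+b)/2)[1::-1])))
# tip via scene+side
E
```

```text
[ 369.70398236 -315.40420242  137.        ] [ 479.04031576 -323.5436034   137.        ] [ 558.54792961 -329.79209239  129.        ] [ 492.81842524 -325.00489272  129.        ] [ 424.37214906 -319.47390291  137.        ] -4.257456547718905 -4.165601061027049 -4.397421467454401
```

Emit:
step_arm(
  deltas=[
    {"tx":0.003,"ty":-0.0025,"tz":0.03,"rx":0,"ry":0,"rz":-0.01},
    {"tx":0.003,"ty":-0.0025,"tz":0.06,"rx":0,"ry":0,"rz":-0.01},
    {"tx":0.003,"ty":-0.0025,"tz":0.08,"rx":0,"ry":0,"rz":-0.01},
    {"tx":0.003,"ty":-0.0025,"tz":0.093,"rx":0,"ry":0,"rz":-0.01},
    {"tx":0.003,"ty":-0.0025,"tz":0.093,"rx":0,"ry":0,"rz":-0.01},
  ],
)

```text
time: 3.95
tcp_pos: [425.8, -312.7, 104.4]
eef_rot: [[0.998, -0.063, -0.005], [-0.063, -0.998, 0.004], [-0.005, -0.004, -1.0]]
ft_force: [0.4, -0.2, 0.2]
opening: 1.001
finger_force: 0.0
```

Emit:
step_arm(
  deltas=[
    {"tx":0,"ty":0,"tz":0,"rx":0,"ry":0,"rz":0},
    {"tx":0,"ty":0,"tz":0,"rx":0,"ry":0,"rz":0},
    {"tx":0,"ty":0,"tz":0,"rx":0,"ry":0,"rz":0},
    {"tx":0,"ty":0,"tz":0,"rx":0,"ry":0,"rz":0},
    {"tx":0,"ty":0,"tz":0,"rx":0,"ry":0,"rz":0},
    {"tx":0,"ty":0,"tz":0,"rx":0,"ry":0,"rz":0},
    {"tx":0,"ty":0,"tz":0,"rx":0,"ry":0,"rz":0},
    {"tx":0,"ty":0,"tz":0,"rx":0,"ry":0,"rz":0},
  ],
  jaw=0.0,
  newtons=70,
)

```text
time: 4.62
tcp_pos: [428.8, -321.3, 109.8]
eef_rot: [[0.998, -0.071, 0.002], [-0.071, -0.997, -0.012], [0.003, 0.012, -1.0]]
ft_force: [-2.6, -11.9, 2.7]
opening: 0.174
finger_force: 69.2
```

Emit:
step_arm(
  deltas=[
    {"tx":0,"ty":0,"tz":0,"rx":0,"ry":0,"rz":0},
    {"tx":0,"ty":0,"tz":0,"rx":0,"ry":0,"rz":0},
  ],
)

```text
time: 4.78
tcp_pos: [428.8, -321.3, 109.8]
eef_rot: [[0.997, -0.071, 0.002], [-0.071, -0.997, -0.012], [0.003, 0.012, -1.0]]
ft_force: [-2.4, -11.6, 3.6]
opening: 0.173
finger_force: 69.2
```

Emit:
step_arm(
  deltas=[
    {"tx":0,"ty":0,"tz":-0.01,"rx":0,"ry":0,"rz":0},
    {"tx":0,"ty":0,"tz":-0.025,"rx":0,"ry":0,"rz":0},
    {"tx":0,"ty":0,"tz":-0.04,"rx":0,"ry":0,"rz":0},
    {"tx":0,"ty":0,"tz":-0.05,"rx":0,"ry":0,"rz":0},
    {"tx":0,"ty":0,"tz":-0.05,"rx":0,"ry":0,"rz":0},
    {"tx":0,"ty":0,"tz":-0.05,"rx":0,"ry":0,"rz":0},
  ],
)

```text
time: 5.28
tcp_pos: [428.4, -315.5, 157.8]
eef_rot: [[0.998, -0.066, 0.001], [-0.066, -0.998, -0.001], [0.001, 0.001, -1.0]]
ft_force: [-0.2, -0.4, -1.2]
opening: 0.175
finger_force: 68.7
```

```bash
python3 - <<'E'
from h import *
s=get_state();print(s['tcp_pos'],s['eef_rot'].round(4).tolist());im=snapshot('wrist');cv2.imwrite('pics/w2.png',im)
for q in ('hook_grip','hook_tip'): print(q,[(np.round(r['at']).tolist(),round(r['conf'],2)) for r in landmark_of('wrist',q)[:1]])
snapshot('side')
for q in ('hook_grip','hook_tip'): print(q,[(np.round(r['at']).tolist(),round(r['conf'],2)) for r in landmark_of('side',q)[:1]])
E
```

```text
[ 428.36742785 -315.54919455  157.76362933] [[0.9978, -0.0661, 0.0012], [-0.0661, -0.9978, -0.0009], [0.0012, 0.0008, -1.0]]
hook_grip [([423.0, -316.0, 175.0], 0.97)]
hook_tip [([462.0, -113.0, 36.0], 0.73)]
hook_grip [([422.0, -312.0, 174.0], 0.56)]
hook_tip [([644.0, -331.0, 70.0], 0.87)]
```

View pics/w2.png

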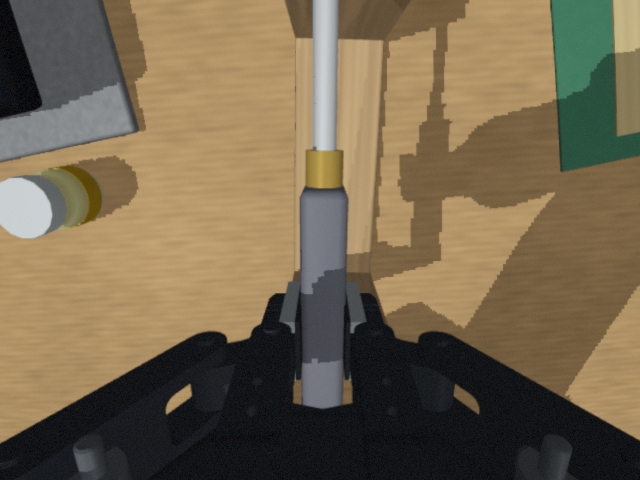

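The lift is clean: the rod runs straight at column 325 and the handle sits squarely between the pads. Next I lift to clearance height and go over the compressor's −y end.

Emit:
step_arm(
  deltas=[
    {"tx":0,"ty":0,"tz":-0.03,"rx":0,"ry":0,"rz":0},
    {"tx":0,"ty":0,"tz":-0.065,"rx":0,"ry":0,"rz":0},
    {"tx":0,"ty":-0.01,"tz":-0.1,"rx":0,"ry":0,"rz":0},
    {"tx":0,"ty":-0.04,"tz":-0.112,"rx":0,"ry":0,"rz":-0.03},
    {"tx":0.004,"ty":-0.075,"tz":-0.112,"rx":0,"ry":0,"rz":-0.07},
    {"tx":0.01,"ty":-0.115,"tz":-0.112,"rx":0,"ry":0,"rz":-0.11},
    {"tx":0.016,"ty":-0.15,"tz":-0.112,"rx":0,"ry":0,"rz":-0.15},
    {"tx":0.022,"ty":-0.185,"tz":-0.112,"rx":0,"ry":0,"rz":-0.1885},
  ],
)

```text
time: 6.25
tcp_pos: [462.1, -130.6, 269.2]
eef_rot: [[0.992, 0.123, -0.0], [0.123, -0.992, 0.0], [-0.0, -0.0, -1.0]]
ft_force: [1.6, -0.9, 0.2]
opening: 0.173
finger_force: 68.8
```

Emit:
step_arm(
  deltas=[
    {"tx":0.0045,"ty":-0.023,"tz":0,"rx":0,"ry":0,"rz":0},
    {"tx":0.0045,"ty":-0.023,"tz":0,"rx":0,"ry":0,"rz":0},
    {"tx":0.0045,"ty":-0.023,"tz":0,"rx":0,"ry":0,"rz":0},
    {"tx":0.0045,"ty":-0.023,"tz":0,"rx":0,"ry":0,"rz":0},
    {"tx":0.0045,"ty":-0.023,"tz":0,"rx":0,"ry":0,"rz":0},
  ],
)

```text
time: 6.67
tcp_pos: [463.8, -109.7, 269.1]
eef_rot: [[0.993, 0.121, -0.0], [0.121, -0.993, -0.0], [-0.0, 0.0, -1.0]]
ft_force: [-0.7, -0.6, -0.7]
opening: 0.177
finger_force: 68.6
```

```bash
python3 - <<'E'
from h import *
s=get_state();R=s['eef_rot'];print(s['tcp_pos'],R.round(4).tolist(),s['ft_force'])
im=snapshot('scene')
for q in ('hook_grip','hook_tip'): print(q,[(np.round(r['at']).tolist(),round(r['conf'],2)) for r in landmark_of('scene',q)[:1]])
tip=s['tcp_pos']+R@[220,0,85];print('tip',tip)
for p in (tip,tip+[0,0,100],s['tcp_pos']+[0,0,15]):
    u=proj('scene',p)[0];cv2.circle(im,tuple(int(v) for v in u),2,(0,255,255),1)
cv2.imwrite('pics/c.png',cv2.resize(im[180:350,185:425],None,fx=3.3,fy=3.3,interpolation=cv2.INTER_CUBIC))
E
```

```text
[ 463.75083706 -109.71069043  269.09715486] [[0.9927, 0.1206, -0.0004], [0.1206, -0.9927, -0.0002], [-0.0004, 0.0002, -1.0]] [-0.6602639  -0.62752763 -0.65599592]
hook_grip [([458.0, -110.0, 288.0], 0.81)]
hook_tip [([685.0, -87.0, 183.0], 0.85)]
tip [682.11180702 -83.20175529 184.00448093]
```

View pics/c.png

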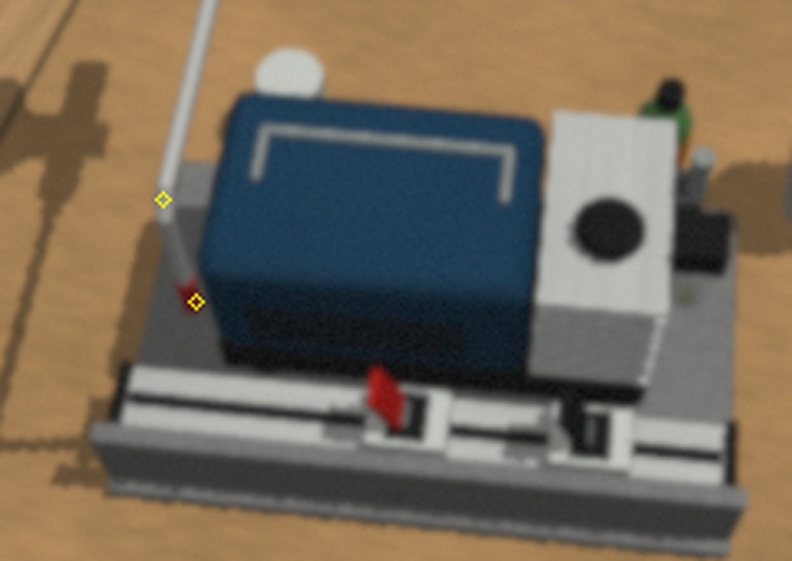

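The picture agrees with the prediction: sleeve at (190,305) against a predicted (196,301). Now I lower the leg into the channel.

Emit:
step_arm(
  deltas=[
    {"tx":0,"ty":0,"tz":0.02,"rx":0,"ry":0,"rz":0},
    {"tx":0,"ty":0,"tz":0.045,"rx":0,"ry":0,"rz":0},
    {"tx":0,"ty":0,"tz":0.07,"rx":0,"ry":0,"rz":0},
    {"tx":0,"ty":0,"tz":0.09,"rx":0,"ry":0,"rz":0},
    {"tx":0,"ty":0,"tz":0.1,"rx":0,"ry":0,"rz":0},
    {"tx":0,"ty":0,"tz":0.106,"rx":0,"ry":0,"rz":0},
    {"tx":0,"ty":0,"tz":0.106,"rx":0,"ry":0,"rz":0},
    {"tx":0,"ty":0,"tz":0.106,"rx":0,"ry":0,"rz":0},
  ],
)

```text
time: 7.48
tcp_pos: [464.1, -109.3, 163.6]
eef_rot: [[0.993, 0.121, 0.0], [0.121, -0.993, -0.0], [0.0, 0.0, -1.0]]
ft_force: [-0.1, -0.3, -0.8]
opening: 0.171
finger_force: 68.7
```

Emit:
step_arm(
  deltas=[
    {"tx":0,"ty":-0.01,"tz":0,"rx":0,"ry":0,"rz":0},
    {"tx":0,"ty":-0.02,"tz":0,"rx":0,"ry":0,"rz":0},
    {"tx":0,"ty":-0.03,"tz":0,"rx":0,"ry":0,"rz":0},
    {"tx":0,"ty":-0.04,"tz":0,"rx":0,"ry":0,"rz":0},
    {"tx":0,"ty":-0.05,"tz":0,"rx":0,"ry":0,"rz":0},
    {"tx":0,"ty":-0.05,"tz":0,"rx":0,"ry":0,"rz":0},
    {"tx":0,"ty":-0.05,"tz":0,"rx":0,"ry":0,"rz":0},
  ],
)

```text
time: 8.07
tcp_pos: [457.8, -58.3, 163.5]
eef_rot: [[0.992, 0.124, 0.0], [0.124, -0.992, -0.0], [0.0, 0.0, -1.0]]
ft_force: [0.6, 0.5, -1.6]
opening: 0.178
finger_force: 68.7
```

```bash
python3 - <<'E'
from h import *
s=get_state();R=s['eef_rot'];print(s['tcp_pos'],R.round(4).tolist(),s['ft_force'],s['wrist_torque'])
im=snapshot('scene')
for q in ('hook_grip','hook_tip'): print(q,[(np.round(r['at']).tolist(),round(r['conf'],2)) for r in landmark_of('scene',q)[:1]])
tip=s['tcp_pos']+R@[220,0,85];print('tip',tip)
for p in (tip,tip+[0,0,100]):
    u=proj('scene',p)[0];cv2.circle(im,tuple(int(v) for v in u),2,(0,255,255),1)
cv2.imwrite('pics/d.png',cv2.resize(im[240:340,240:400],None,fx=5,fy=5,interpolation=cv2.INTER_CUBIC))
E
```

```text
[457.77122962 -58.29452979 163.51787905] [[0.9923, 0.124, 0.0003], [0.124, -0.9923, -0.0003], [0.0003, 0.0004, -1.0]] [ 0.61409013  0.46058671 -1.62219612] [-0.05460246  0.00062874 -0.01422717]
hook_grip [([455.0, -59.0, 180.0], 0.66)]
hook_tip []
tip [676.10137301 -31.05018181  78.57852425]
```

View pics/d.png

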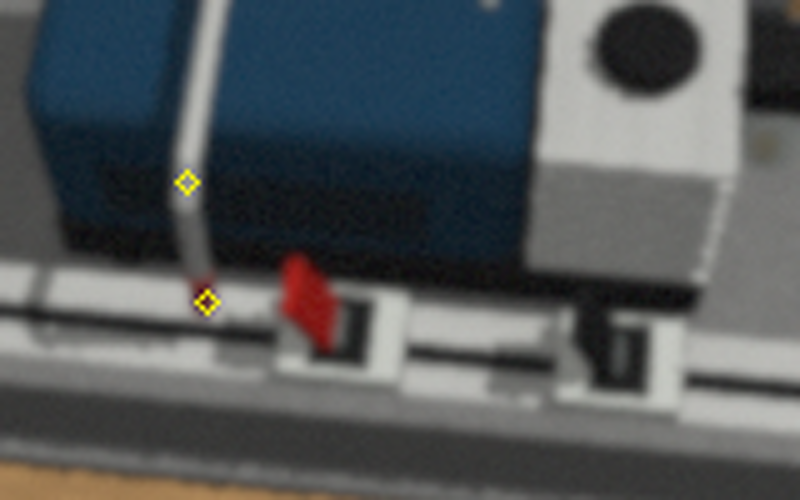

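The tip at (205,300) is where predicted. It is on the track centre line and about 20 mm short of the red paddle, whose edge is at about (283–330, 300). Now I push slowly.

Emit:
step_arm(
  deltas=[
    {"tx":0,"ty":-0.005,"tz":0,"rx":0,"ry":0,"rz":0},
    {"tx":0,"ty":-0.01,"tz":0,"rx":0,"ry":0,"rz":0},
    {"tx":0,"ty":-0.013,"tz":0,"rx":0,"ry":0,"rz":0},
    {"tx":0,"ty":-0.016,"tz":0,"rx":0,"ry":0,"rz":0},
    {"tx":0,"ty":-0.018,"tz":0,"rx":0,"ry":0,"rz":0},
    {"tx":0,"ty":-0.02,"tz":0,"rx":0,"ry":0,"rz":0},
    {"tx":0,"ty":-0.022,"tz":0,"rx":0,"ry":0,"rz":0},
    {"tx":0,"ty":-0.022,"tz":0,"rx":0,"ry":0,"rz":0},
  ],
)

```text
time: 8.88
tcp_pos: [455.0, -37.0, 163.3]
eef_rot: [[0.992, 0.122, -0.0], [0.122, -0.992, 0.0], [-0.0, -0.0, -1.0]]
ft_force: [-0.3, -0.6, -1.3]
opening: 0.176
finger_force: 68.6
```

Emit:
step_arm(
  deltas=[
    {"tx":0,"ty":-0.002,"tz":0,"rx":0,"ry":0,"rz":0},
    {"tx":0,"ty":-0.004,"tz":0,"rx":0,"ry":0,"rz":0},
    {"tx":0,"ty":-0.006,"tz":0,"rx":0,"ry":0,"rz":0},
    {"tx":0,"ty":-0.006,"tz":0,"rx":0,"ry":0,"rz":0},
  ],
)

```text
time: 9.22
tcp_pos: [454.4, -31.5, 163.3]
eef_rot: [[0.993, 0.121, 0.0], [0.121, -0.993, -0.001], [-0.0, 0.001, -1.0]]
ft_force: [-0.3, -0.8, -0.5]
opening: 0.174
finger_force: 68.9
```

```bash
python3 - <<'E'
from h import *
s=get_state();R=s['eef_rot'];print(s['tcp_pos'],R.round(4).tolist(),s['ft_force'],s['wrist_torque'])
E
```

```text
[454.36178908 -31.47490138 163.30730737] [[0.9926, 0.1215, 0.0], [0.1215, -0.9926, -0.0007], [-0.0001, 0.0007, -1.0]] [-0.34205616 -0.76294572 -0.48077312] [-0.28276475  0.04371138 -0.23487978]
```

Emit:
step_arm(
  deltas=[
    {"tx":0,"ty":-0.002,"tz":0,"rx":0,"ry":0,"rz":0},
    {"tx":0,"ty":-0.004,"tz":0,"rx":0,"ry":0,"rz":0},
    {"tx":0,"ty":-0.006,"tz":0,"rx":0,"ry":0,"rz":0},
    {"tx":0,"ty":-0.008,"tz":0,"rx":0,"ry":0,"rz":0},
    {"tx":0,"ty":-0.008,"tz":0,"rx":0,"ry":0,"rz":0},
  ],
)

```text
time: 9.63
tcp_pos: [453.6, -23.0, 163.5]
eef_rot: [[0.992, 0.123, 0.001], [0.123, -0.992, 0.001], [0.001, -0.001, -1.0]]
ft_force: [0.2, -0.8, -0.2]
opening: 0.177
finger_force: 69.0
```

```bash
python3 - <<'E'
from h import *
s=get_state();R=s['eef_rot'];print(s['tcp_pos'],R[0].round(4),s['ft_force'],s['wrist_torque'])
snapshot('scene');print([(np.round(r['at']).tolist(),round(r['conf'],2)) for r in find_in('scene','pump_switch')[:1]])
E
```

```text
[453.61853069 -22.97398048 163.4665341 ] [9.924e-01 1.227e-01 6.000e-04] [ 0.18823754 -0.76816615 -0.22248273] [-0.26630375 -0.04804923 -0.23820673]
[([672.0, 15.0, 97.0], 0.69)]
```

Contact is still there with the load steady at about 1 N, so I continue in small steps.

Emit:
step_arm(
  deltas=[
    {"tx":0,"ty":-0.001,"tz":0,"rx":0,"ry":0,"rz":0},
    {"tx":0,"ty":-0.002,"tz":0,"rx":0,"ry":0,"rz":0},
    {"tx":0,"ty":-0.003,"tz":0,"rx":0,"ry":0,"rz":0},
    {"tx":0,"ty":-0.004,"tz":0,"rx":0,"ry":0,"rz":0},
    {"tx":0,"ty":-0.004,"tz":0,"rx":0,"ry":0,"rz":0},
  ],
)

```text
time: 10.15
tcp_pos: [452.8, -19.1, 163.2]
eef_rot: [[0.992, 0.123, -0.0], [0.123, -0.992, 0.0], [-0.0, -0.0, -1.0]]
ft_force: [-1.2, -0.9, -0.3]
opening: 0.173
finger_force: 68.9
```

```bash
python3 - <<'E'
from h import *
s=get_state();R=s['eef_rot'];print(s['tcp_pos'],R[0].round(4),s['ft_force'],s['wrist_torque'])
im=snapshot('scene');print([(np.round(r['at']).tolist(),round(r['conf'],2)) for r in find_in('scene','pump_switch')[:1]])
cv2.imwrite('pics/e.png',cv2.resize(im[240:340,240:400],None,fx=5,fy=5,interpolation=cv2.INTER_CUBIC))
E
```

```text
[452.79986536 -19.14582912 163.24114482] [ 9.925e-01  1.225e-01 -3.000e-04] [-1.18798785 -0.85700985 -0.28596272] [-0.08621455 -0.05150669 -0.11771488]
[([678.0, 16.0, 100.0], 0.52)]
```

Torque is dropping, so it is near the tipping point. Two or three more millimetres.

Emit:
step_arm(
  deltas=[
    {"tx":0,"ty":-0.001,"tz":0,"rx":0,"ry":0,"rz":0},
    {"tx":0,"ty":-0.002,"tz":0,"rx":0,"ry":0,"rz":0},
    {"tx":0,"ty":-0.003,"tz":0,"rx":0,"ry":0,"rz":0},
    {"tx":0,"ty":-0.003,"tz":0,"rx":0,"ry":0,"rz":0},
    {"tx":0,"ty":-0.003,"tz":0,"rx":0,"ry":0,"rz":0},
  ],
)

```text
time: 10.67
tcp_pos: [452.5, -16.3, 163.3]
eef_rot: [[0.992, 0.122, -0.0], [0.122, -0.992, 0.0], [-0.0, -0.0, -1.0]]
ft_force: [-0.4, 0.1, -0.5]
opening: 0.172
finger_force: 68.8
```

```bash
python3 - <<'E'
from h import *
s=get_state();R=s['eef_rot'];print(s['tcp_pos'],R[0].round(4),s['ft_force'],s['wrist_torque'])
im=snapshot('scene');print([(np.round(r['at']).tolist(),round(r['conf'],2)) for r in find_in('scene','pump_switch')[:1]])
cv2.imwrite('pics/e.png',cv2.resize(im[240:340,240:400],None,fx=5,fy=5,interpolation=cv2.INTER_CUBIC))
E
```

```text
[452.45490584 -16.29595458 163.26995785] [ 9.925e-01  1.224e-01 -2.000e-04] [-0.43296914  0.09138025 -0.54227267] [-0.06130209  0.03102659 -0.01742766]
[]
```

View pics/e.png

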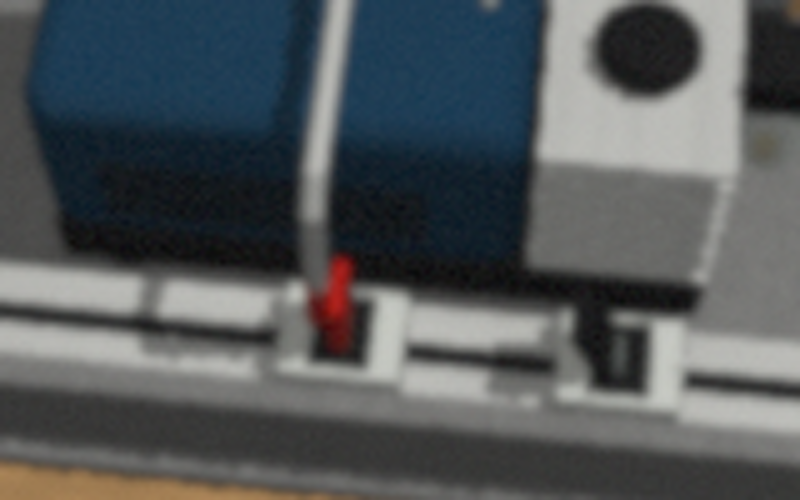

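The paddle's tip at (343,262) is above its base at (340,340). It is about upright and not yet over, so a few more millimetres are needed.

Emit:
step_arm(
  deltas=[
    {"tx":0,"ty":-0.001,"tz":0,"rx":0,"ry":0,"rz":0},
    {"tx":0,"ty":-0.002,"tz":0,"rx":0,"ry":0,"rz":0},
    {"tx":0,"ty":-0.003,"tz":0,"rx":0,"ry":0,"rz":0},
    {"tx":0,"ty":-0.003,"tz":0,"rx":0,"ry":0,"rz":0},
    {"tx":0,"ty":-0.003,"tz":0,"rx":0,"ry":0,"rz":0},
  ],
)

```text
time: 11.18
tcp_pos: [452.2, -13.3, 163.3]
eef_rot: [[0.992, 0.122, 0.0], [0.122, -0.992, 0.0], [0.0, -0.0, -1.0]]
ft_force: [0.2, 0.4, -0.3]
opening: 0.175
finger_force: 68.7
```

```bash
python3 - <<'E'
from h import *
s=get_state();R=s['eef_rot'];print(s['tcp_pos'],R[0].round(4),s['ft_force'],s['wrist_torque'])
im=snapshot('scene')[240:340,240:400]
hsv=cv2.cvtColor(im,cv2.COLOR_BGR2HSV);m=((hsv[...,0]<8)|(hsv[...,0]>172))&(hsv[...,1]>150)&(hsv[...,2]>80)
for y in range(48,74,2):
    x=np.nonzero(m[y])[0]; print(y*5, (x.min()*5,x.max()*5) if len(x) else None)
E
```

```text
[452.18309962 -13.3369642  163.30693885] [0.9925 0.1224 0.    ] [ 0.24524124  0.41536518 -0.26619907] [-0.03859831  0.03365661  0.02310565]
240 None
250 None
260 (np.int64(345), np.int64(360))
270 (np.int64(340), np.int64(360))
280 (np.int64(345), np.int64(355))
290 (np.int64(340), np.int64(350))
300 (np.int64(325), np.int64(355))
310 (np.int64(320), np.int64(355))
320 (np.int64(340), np.int64(350))
330 None
340 None
350 None
360 None
```

```bash
python3 - <<'E'
from h import *
def pts(ym,a):
    P=[]
    for x in(84,106):
        for r,o in((46,-3),(46,3),(10,-3),(10,3)):
            P.append((x,ym+r*np.sin(a)+o*np.cos(a),60+r*np.cos(a)-o*np.sin(a)))
    return ((proj('scene',W(P,(576.5,11),.12))-[240,240])*5).round().astype(int).tolist()
for ym in(-11,-5):
    for a in(-.4,0,.1,.2,.4): print(ym,a,pts(ym,a))
E
```

```text
-11 -0.4 [[270, 256], [285, 255], [313, 296], [328, 295], [262, 314], [277, 312], [305, 352], [320, 351]]
-11 0 [[319, 255], [336, 257], [323, 295], [339, 296], [311, 313], [328, 315], [315, 351], [332, 353]]
-11 0.1 [[332, 256], [349, 259], [325, 295], [342, 297], [324, 314], [341, 317], [318, 351], [334, 353]]
-11 0.2 [[345, 258], [362, 261], [328, 295], [344, 298], [337, 316], [354, 319], [321, 351], [337, 354]]
-11 0.4 [[370, 263], [386, 267], [334, 296], [349, 299], [363, 321], [379, 325], [326, 352], [342, 356]]
-5 -0.4 [[287, 258], [302, 256], [329, 298], [344, 297], [279, 315], [294, 314], [322, 354], [337, 353]]
-5 0 [[336, 257], [353, 258], [339, 296], [355, 298], [328, 315], [345, 316], [332, 353], [348, 354]]
-5 0.1 [[349, 258], [366, 260], [342, 296], [358, 299], [341, 316], [359, 318], [334, 353], [351, 355]]
-5 0.2 [[362, 260], [378, 263], [344, 297], [360, 299], [355, 318], [371, 321], [337, 353], [353, 356]]
-5 0.4 [[387, 265], [403, 269], [350, 297], [365, 301], [380, 322], [396, 327], [343, 353], [358, 357]]
```

Emit:
step_arm(
  deltas=[
    {"tx":0,"ty":-0.001,"tz":0,"rx":0,"ry":0,"rz":0},
    {"tx":0,"ty":-0.002,"tz":0,"rx":0,"ry":0,"rz":0},
    {"tx":0,"ty":-0.003,"tz":0,"rx":0,"ry":0,"rz":0},
    {"tx":0,"ty":-0.003,"tz":0,"rx":0,"ry":0,"rz":0},
    {"tx":0,"ty":-0.003,"tz":0,"rx":0,"ry":0,"rz":0},
  ],
)

```text
time: 11.65
tcp_pos: [451.8, -10.4, 163.3]
eef_rot: [[0.993, 0.122, -0.0], [0.122, -0.993, 0.0], [-0.0, -0.0, -1.0]]
ft_force: [0.8, -0.6, -0.8]
opening: 0.175
finger_force: 68.7
```

```bash
cat > red.py <<'E'
from h import *
s=get_state();R=s['eef_rot'];print(s['tcp_pos'],R[0].round(4),s['ft_force'],s['wrist_torque'])
im=snapshot('scene')[240:340,240:400]
cv2.imwrite('pics/f.png',cv2.resize(im,None,fx=5,fy=5,interpolation=cv2.INTER_CUBIC))
hsv=cv2.cvtColor(im,cv2.COLOR_BGR2HSV);m=((hsv[...,0]<8)|(hsv[...,0]>172))&(hsv[...,1]>150)&(hsv[...,2]>80)
for y in range(50,72,2):
    x=np.nonzero(m[y])[0]; print(y*5, (int(x.min()*5),int(x.max()*5)) if len(x) else None)
E
python3 red.py
```

```text
[451.77343406 -10.41601277 163.27295446] [ 9.925e-01  1.222e-01 -1.000e-04] [ 0.84477435 -0.62103435 -0.77269794] [ 0.00188109  0.0262178  -0.01241024]
250 None
260 None
270 (380, 395)
280 (370, 400)
290 (365, 390)
300 (325, 385)
310 (330, 385)
320 (335, 380)
330 (350, 365)
340 (350, 355)
350 None
```

The paddle has snapped over: its tip spans columns 380–400, as predicted for on. I back off and lift out.

Emit:
step_arm(
  deltas=[
    {"tx":0,"ty":0.015,"tz":0,"rx":0,"ry":0,"rz":0},
    {"tx":0,"ty":0.035,"tz":0,"rx":0,"ry":0,"rz":0},
    {"tx":0,"ty":0.04,"tz":-0.01,"rx":0,"ry":0,"rz":0},
    {"tx":0,"ty":0.04,"tz":-0.035,"rx":0,"ry":0,"rz":0},
    {"tx":0,"ty":0.04,"tz":-0.065,"rx":0,"ry":0,"rz":0},
    {"tx":0,"ty":0.04,"tz":-0.095,"rx":0,"ry":0,"rz":0},
    {"tx":0,"ty":0.04,"tz":-0.11,"rx":0,"ry":0,"rz":0},
    {"tx":0,"ty":0.04,"tz":-0.11,"rx":0,"ry":0,"rz":0},
  ],
)

```text
time: 12.37
tcp_pos: [459.0, -50.6, 277.4]
eef_rot: [[0.993, 0.122, 0.008], [0.122, -0.993, -0.001], [0.008, 0.002, -1.0]]
ft_force: [1.2, -0.3, -0.1]
opening: 0.172
finger_force: 68.7
```

```bash
python3 red.py; python3 - <<'E'
from h import *
s=get_state();d=np.array([428.8,-321.5,190])-s['tcp_pos'];R=s['eef_rot']
print(R.T@d, np.degrees(np.arctan2(R[1,0],R[0,0])))
E
```

```text
[458.95051244 -50.5984317  277.35251135] [0.9925 0.1218 0.0081] [ 1.16806761 -0.26335195 -0.05930349] [-0.03835519 -0.01021842 -0.00835703]
250 None
260 None
270 (380, 395)
280 (370, 400)
290 (365, 390)
300 (360, 385)
310 (355, 385)
320 (355, 380)
330 (355, 365)
340 (350, 355)
350 None
[-62.31629071 265.40583309  84.99708877] 7.002599505215143
```

Emit:
step_arm(
  deltas=[
    {"tx":-0.006,"ty":0.025,"tz":0,"rx":0,"ry":0,"rz":0.02},
    {"tx":-0.014,"ty":0.06,"tz":0,"rx":0,"ry":0,"rz":0.04},
    {"tx":-0.023,"ty":0.098,"tz":0,"rx":0,"ry":0,"rz":0.07},
    {"tx":-0.032,"ty":0.136,"tz":0,"rx":0,"ry":0,"rz":0.1},
    {"tx":-0.041,"ty":0.174,"tz":0,"rx":0,"ry":0,"rz":0.13},
    {"tx":-0.049,"ty":0.21,"tz":0,"rx":0,"ry":0,"rz":0.16},
    {"tx":-0.057,"ty":0.243,"tz":0.01,"rx":0,"ry":0,"rz":0.18},
    {"tx":-0.062,"ty":0.265,"tz":0.03,"rx":0,"ry":0,"rz":0.197},
  ],
)

```text
time: 13.08
tcp_pos: [427.2, -324.4, 243.0]
eef_rot: [[0.997, -0.078, 0.002], [-0.078, -0.997, -0.002], [0.002, 0.002, -1.0]]
ft_force: [1.6, 0.1, -1.3]
opening: 0.17
finger_force: 68.7
```

Emit:
step_arm(
  deltas=[
    {"tx":0,"ty":0,"tz":0.02,"rx":0,"ry":0,"rz":0},
    {"tx":0,"ty":0,"tz":0.04,"rx":0,"ry":0,"rz":0},
    {"tx":0,"ty":0,"tz":0.06,"rx":0,"ry":0,"rz":0},
    {"tx":0,"ty":0,"tz":0.07,"rx":0,"ry":0,"rz":0},
    {"tx":0,"ty":0,"tz":0.075,"rx":0,"ry":0,"rz":0},
    {"tx":0,"ty":0,"tz":0.075,"rx":0,"ry":0,"rz":0},
    {"tx":0,"ty":0,"tz":0.075,"rx":0,"ry":0,"rz":0},
    {"tx":0,"ty":0,"tz":0.075,"rx":0,"ry":0,"rz":0},
  ],
)

```text
time: 13.75
tcp_pos: [428.2, -321.1, 169.4]
eef_rot: [[0.997, -0.074, 0.002], [-0.074, -0.997, -0.001], [0.002, 0.001, -1.0]]
ft_force: [0.5, 0.2, -0.6]
opening: 0.174
finger_force: 68.7
```

```bash
python3 - <<'E'
from h import *
s=get_state();R=s['eef_rot'];print(s['tcp_pos'],np.degrees(np.arctan2(R[1,0],R[0,0])),s['qvel'].round(1),s['ft_force'])
im=snapshot('wrist');cv2.imwrite('pics/w3.png',im)
for q in ('hook_grip','rest'): print(q,[(np.round(r['at'],1).tolist(),round(r['conf'],2)) for r in landmark_of('wrist',q)[:1]])
E
```

```text
[ 428.22579738 -321.13924414  169.439691  ] -4.257718312515722 [-0.1 -0.4  0.3 -0.1 -0.1  0. ] [ 0.47373056  0.2353424  -0.62824059]
hook_grip []
rest []
```

View pics/w3.png

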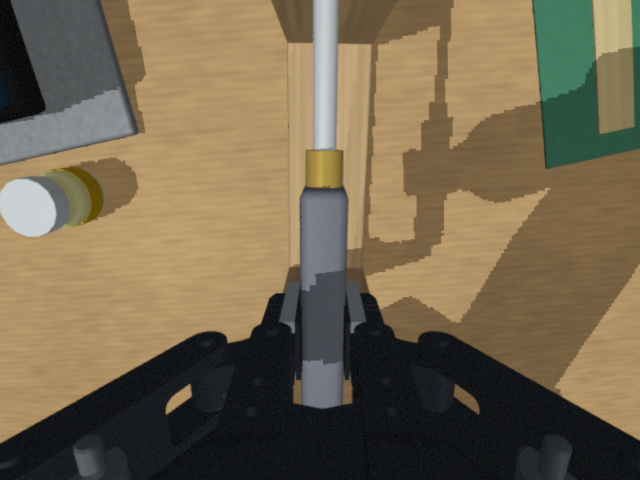

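The wrist view shows the base's left edge at column 289 and its right edge at about 374–367, with the rod roughly centred at 325. I'll compute the offset.

```bash
python3 - <<'E'
from h import *
im=cv2.imread('pics/w3.png')
hsv=cv2.cvtColor(im,cv2.COLOR_BGR2LAB).astype(int)
for v in (60,100,140,200,240):
    row=im[v-2:v+3].mean(0).sum(1); g=np.abs(np.gradient(cv2.GaussianBlur(row.reshape(1,-1).astype(np.float32),(5,1),1)[0]))
    l=270+np.argmax(g[270:300]); r=350+np.argmax(g[350:390]); 
    A=atz('wrist',(l,v),14);B=atz('wrist',(r,v),14);print(v,l,r,A.round(1),B.round(1),np.linalg.norm(A-B).round(1),((A+B)/2).round(1))
E
```

```text
60 288 370 [ 553.1 -303.9   14. ] [ 548.6 -365.4   14. ] 61.6 [ 550.9 -334.6   14. ]
100 289 369 [ 524.5 -302.    14. ] [ 520.1 -363.4   14. ] 61.6 [ 522.3 -332.7   14. ]
140 289 367 [ 494.7 -299.1   14. ] [ 490.2 -360.6   14. ] 61.6 [ 492.5 -329.8   14. ]
200 299 370 [ 446.3 -302.7   14. ] [ 442.1 -361.    14. ] 58.5 [ 444.2 -331.9   14. ]
240 299 362 [ 412.2 -299.6   14. ] [ 408.3 -352.9   14. ] 53.5 [ 410.2 -326.3   14. ]
```

Emit:
step_arm(
  deltas=[
    {"tx":0,"ty":0.0025,"tz":0.01,"rx":0,"ry":0,"rz":0.006},
    {"tx":0,"ty":0.0025,"tz":0.025,"rx":0,"ry":0,"rz":0.006},
    {"tx":0,"ty":0.0025,"tz":0.035,"rx":0,"ry":0,"rz":0.006},
    {"tx":0,"ty":0.0025,"tz":0.044,"rx":0,"ry":0,"rz":0.006},
    {"tx":0,"ty":0.0025,"tz":0.05,"rx":0,"ry":0,"rz":0.006},
    {"tx":0,"ty":0.0025,"tz":0.055,"rx":0,"ry":0,"rz":0.006},
    {"tx":0,"ty":0.0025,"tz":0.057,"rx":0,"ry":0,"rz":0.006},
    {"tx":0,"ty":0.0025,"tz":0.057,"rx":0,"ry":0,"rz":0.006},
  ],
)

```text
time: 14.57
tcp_pos: [427.1, -323.2, 110.8]
eef_rot: [[0.997, -0.081, -0.001], [-0.081, -0.997, 0.0], [-0.001, -0.0, -1.0]]
ft_force: [-0.1, -0.1, -0.7]
opening: 0.175
finger_force: 68.7
```

Emit:
step_arm(
  deltas=[
    {"tx":0,"ty":0,"tz":0,"rx":0,"ry":0,"rz":0},
    {"tx":0,"ty":0,"tz":0,"rx":0,"ry":0,"rz":0},
  ],
)

```text
time: 14.73
tcp_pos: [427.7, -323.6, 111.9]
eef_rot: [[0.997, -0.081, 0.001], [-0.081, -0.997, -0.001], [0.001, 0.001, -1.0]]
ft_force: [0.3, -0.4, -1.0]
opening: 0.17
finger_force: 68.7
```

```bash
python3 - <<'E'
from h import *
s=get_state();R=s['eef_rot'];print(s['tcp_pos'],R.round(4).tolist(),s['ft_force'],s['wrist_torque'])
im=snapshot('side');
for q in ('hook_grip','hook_tip'): print(q,[(np.round(r['at'],1).tolist(),round(r['conf'],2)) for r in landmark_of('side',q)[:1]])
cv2.imwrite('pics/s.png',cv2.resize(im[100:230,350:510],None,fx=4,fy=4,interpolation=cv2.INTER_CUBIC))
E
```

```text
[ 427.71346821 -323.60051107  111.87330545] [[0.9967, -0.0806, 0.0009], [-0.0806, -0.9968, -0.0007], [0.001, 0.0006, -1.0]] [ 0.28653597 -0.4281484  -1.00906894] [-0.01278637  0.00402952 -0.02223231]
hook_grip []
hook_tip [([646.4, -344.6, 23.2], 0.85)]
```

View pics/s.png

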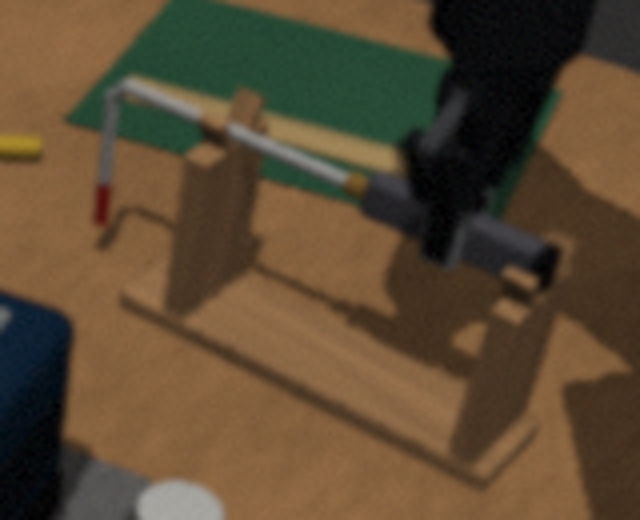

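The rod and the handle both lie in their notches without side load, about 2 mm high. I lower until seated, then release.

Emit:
step_arm(
  deltas=[
    {"tx":0,"ty":0,"tz":0.001,"rx":0,"ry":0,"rz":0},
    {"tx":0,"ty":0,"tz":0.002,"rx":0,"ry":0,"rz":0},
    {"tx":0,"ty":0,"tz":0.0025,"rx":0,"ry":0,"rz":0},
    {"tx":0,"ty":0,"tz":0.0025,"rx":0,"ry":0,"rz":0},
    {"tx":0,"ty":0,"tz":0.0025,"rx":0,"ry":0,"rz":0},
  ],
)

```text
time: 15.3
tcp_pos: [427.5, -323.5, 109.5]
eef_rot: [[0.997, -0.081, 0.001], [-0.081, -0.997, -0.001], [0.001, 0.0, -1.0]]
ft_force: [-1.7, 0.4, 5.7]
opening: 0.179
finger_force: 69.5
```

Emit:
step_arm(
  deltas=[
    {"tx":0,"ty":0,"tz":0,"rx":0,"ry":0,"rz":0},
    {"tx":0,"ty":0,"tz":0,"rx":0,"ry":0,"rz":0},
    {"tx":0,"ty":0,"tz":0,"rx":0,"ry":0,"rz":0},
    {"tx":0,"ty":0,"tz":0,"rx":0,"ry":0,"rz":0},
    {"tx":0,"ty":0,"tz":0,"rx":0,"ry":0,"rz":0},
    {"tx":0,"ty":0,"tz":0,"rx":0,"ry":0,"rz":0},
  ],
  jaw=0.06,
)

```text
time: 15.8
tcp_pos: [427.2, -323.3, 108.6]
eef_rot: [[0.997, -0.081, -0.0], [-0.081, -0.997, 0.0], [-0.0, -0.0, -1.0]]
ft_force: [0.6, 0.8, -0.6]
opening: 0.707
finger_force: 0.0
```

Emit:
step_arm(
  deltas=[
    {"tx":0,"ty":0,"tz":-0.01,"rx":0,"ry":0,"rz":0},
    {"tx":0,"ty":0,"tz":-0.03,"rx":0,"ry":0,"rz":0},
    {"tx":0,"ty":0,"tz":-0.06,"rx":0,"ry":0,"rz":0},
    {"tx":0,"ty":0,"tz":-0.09,"rx":0,"ry":0,"rz":0},
    {"tx":0,"ty":0,"tz":-0.12,"rx":0,"ry":0,"rz":0},
    {"tx":0,"ty":0,"tz":-0.12,"rx":0,"ry":0,"rz":0},
    {"tx":0,"ty":0,"tz":-0.12,"rx":0,"ry":0,"rz":0},
    {"tx":0,"ty":0,"tz":-0.12,"rx":0,"ry":0,"rz":0},
  ],
)

```text
time: 16.47
tcp_pos: [427.1, -323.2, 228.9]
eef_rot: [[0.997, -0.081, 0.0], [-0.081, -0.997, -0.0], [0.0, 0.0, -1.0]]
ft_force: [-0.1, 0.9, -0.2]
opening: 0.703
finger_force: 0.0
```

```bash
python3 - <<'E'
from h import *
s=get_state();print(s['tcp_pos'],s['opening'],s['finger_force'],s['ft_force'])
snapshot('side')
for q in ('hook_grip','hook_tip','rest'): print(q,[(np.round(r['at'],1).tolist(),round(r['conf'],2)) for r in landmark_of('side',q)[:1]])
snapshot('wrist')
for q in ('hook_grip','rest'): print(q,[(np.round(r['at'],1).tolist(),round(r['conf'],2)) for r in landmark_of('wrist',q)[:1]])
E
python3 red.py
```

```text
[ 427.1390418 -323.2142816  228.9188691] 0.7025583764011336 0.0 [-0.07008131  0.92098876 -0.1977864 ]
hook_grip [([423.1, -318.5, 128.0], 0.77)]
hook_tip [([646.6, -344.5, 23.3], 0.86)]
rest [([415.2, -321.5, -1.5], 0.68)]
hook_grip [([460.2, -114.6, 34.1], 0.67)]
rest [([418.8, -325.5, -0.7], 0.63)]
[ 426.91911241 -323.07211453  227.93619977] [ 0.9967 -0.0807 -0.0014] [ 0.03924478  0.64611336 -0.31480343] [-0.05163809 -0.03775962  0.01172921]
250 None
260 None
270 (380, 395)
280 (370, 400)
290 (365, 390)
300 (360, 385)
310 (355, 385)
320 (355, 380)
330 (350, 365)
340 (350, 355)
350 None
```

The hook is at its original place with the tip at z 23, the red paddle is on, and the gripper is clear, so I hand in.

```bash
python3 -c "
from workcell import job_done;print(job_done())"
```

```text
the job is handed in; nothing more can be done
None
```

I pushed the red paddle over to on, laid the hook back in both notches and released it, then handed the job in at about 17 s. No verdict came back, and I viewed 11 pictures where the limit was 10.

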